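# Find the tip cup by weight and weigh it

### The job

One of the three identical lidded cups in the sloped rack holds the day's tips in coins; the other two are nearly empty. Feel by lifting which is the heavy one, set it gently upright in the middle of the counter scale's round pan and let go, then press the scale's green key fully to log the weight and let the key come back up. Leave the two light cups sitting in their own pockets, and do not disturb the other things on the counter.

Things in the scene. Friction and masses are not known exactly. Their poses are not given: they have to be found in the camera images.
- rack: Wooden cup rack, fixed, 346 mm long along its y. Origin: on the counter under the middle pocket; x to its back (away from the robot at yaw 0), z up. Three pockets along y, 110 mm apart, each 58 x 60 mm and 35 mm deep, tilted 30 deg so that they open up and to the front: pocket axis = (-0.5, 0, 0.866) in the rack frame.
- pocket_left (a point): Middle of the floor of the rack's pocket at +y, 45 mm above the counter (its axes are the rack's, not tilted).
- pocket_middle (a point): The same for the middle pocket.
- pocket_right (a point): The same for the pocket at -y.
- cup_a: Lidded takeaway cup, one of three alike: brown card, white foot, black lid. 92 mm tall; diameter 46 mm at the foot widening to 60 mm at 78 mm up, where the 64 mm lid begins. Origin: centre of the underside; z along its axis to the lid. Starts in a rack pocket, leaning 30 deg; 57 mm wide 62 mm up. Light cup about 60 g, coin cup 300 to 440 g. Any cup may be in any pocket and hold the coins.
- cup_b: Another such cup, as cup_a.
- cup_c: Another such cup, as cup_a.
- scale: Grey counter scale fixed to the counter, 270 x 170 mm, top 32 mm above the counter. Origin: centre of the underside on the counter; its front (-x) carries the green key and a small display, its rear the round pan.
- pan_centre (a point): Centre of the pan's upper face: steel disc 130 mm in diameter, 52 mm above the counter when unloaded; it sinks under load.
- pan (a joint): How far the pan has sunk, m: 0 unloaded, about 0.001 with a light cup, 0.0045 to 0.0075 with the coin cup, stop at 0.011.
- log_key_top (a point): Centre of the top of the round green key, 26 mm in diameter, in a black housing on the scale's front; it is pressed straight down.
- log_key (a joint): How far the green key is pressed, m: 0 up, 0.006 fully down (about 4 N, springs back).
- tamper: Bystander: steel coffee tamper, 54 mm in diameter, 75 mm tall, upright. Origin at the underside.
- espresso_cup: Bystander: white espresso cup turned upside down, 60 mm in diameter, 55 mm tall. Origin at the underside.
- lid_stack: Bystander: stack of black lids, 80 mm in diameter, 42 mm tall. Origin at the underside.
- scoop: Bystander: black scoop lying on the counter, cup 46 mm in diameter and 24 mm tall with a 95 mm handle. Origin under the cup.
Mind the look-alikes: they are no part of the job. What is shaped like the cup_c but orange is not meant.

How it is judged:
On the way, in this order (a step that is already met when the one before it is completed fails the run):
1. The heavy cup stands upright in the middle of the pan, let go, and the pan shows its weight; the other two are in their pockets (value of joint pan above 0.0035 m and ((horizontal distance between cup_a and pan_centre below 0.025 m and z of cup_a in the frame of pan_centre between -0.006 and 0.006 m and angle between cup_a's own z axis and vertical below 0.1 rad and distance of each of cup_b, cup_c from where it was at the start of the episode below 0.025 m and contact force between the fingers and cup_a below 0.1 N) or (horizontal distance between cup_b and pan_centre below 0.025 m and z of cup_b in the frame of pan_centre between -0.006 and 0.006 m and angle between cup_b's own z axis and vertical below 0.1 rad and distance of each of cup_a, cup_c from where it was at the start of the episode below 0.025 m and contact force between the fingers and cup_b below 0.1 N) or (horizontal distance between cup_c and pan_centre below 0.025 m and z of cup_c in the frame of pan_centre between -0.006 and 0.006 m and angle between cup_c's own z axis and vertical below 0.1 rad and distance of each of cup_a, cup_b from where it was at the start of the episode below 0.025 m and contact force between the fingers and cup_c below 0.1 N))), for 0.3 s.
2. The green key is pressed down with the heavy cup on the pan (value of joint pan above 0.0035 m and value of joint log_key above 0.0042 m and ((horizontal distance between cup_a and pan_centre below 0.025 m and z of cup_a in the frame of pan_centre between -0.006 and 0.006 m and angle between cup_a's own z axis and vertical below 0.1 rad) or (horizontal distance between cup_b and pan_centre below 0.025 m and z of cup_b in the frame of pan_centre between -0.006 and 0.006 m and angle between cup_b's own z axis and vertical below 0.1 rad) or (horizontal distance between cup_c and pan_centre below 0.025 m and z of cup_c in the frame of pan_centre between -0.006 and 0.006 m and angle between cup_c's own z axis and vertical below 0.1 rad))), for 0.05 s.
At the end, for the whole second after the job is handed in: The coin cup stands upright (within 0.1 rad) and at rest on the pan, its foot within 25 mm of the pan's centre, the pan sunk by more than 3.5 mm; the other two cups are within 25 mm of where they began, in their pockets; the green key has been pressed and is up again (value of joint pan above 0.0035 m and value of joint log_key below 0.0015 m and ((horizontal distance between cup_a and pan_centre below 0.025 m and z of cup_a in the frame of pan_centre between -0.006 and 0.006 m and angle between cup_a's own z axis and vertical below 0.1 rad and distance of each of cup_b, cup_c from where it was at the start of the episode below 0.025 m and linear speed of cup_a below 0.02 m/s) or (horizontal distance between cup_b and pan_centre below 0.025 m and z of cup_b in the frame of pan_centre between -0.006 and 0.006 m and angle between cup_b's own z axis and vertical below 0.1 rad and distance of each of cup_a, cup_c from where it was at the start of the episode below 0.025 m and linear speed of cup_b below 0.02 m/s) or (horizontal distance between cup_c and pan_centre below 0.025 m and z of cup_c in the frame of pan_centre between -0.006 and 0.006 m and angle between cup_c's own z axis and vertical below 0.1 rad and distance of each of cup_a, cup_b from where it was at the start of the episode below 0.025 m and linear speed of cup_c below 0.02 m/s))); the robot touches nothing.
It fails at once if A bystander is disturbed (moved by more than 25 mm) (distance of any of tamper, espresso_cup, lid_stack, scoop from where it was at the start of the episode above 0.025 m).
It fails at once if A cup is slammed or pressed hard on the scale (more than 25 N) (contact force between any of cup_a, cup_b, cup_c and scale above 25 N).
It also fails if it takes over 67 s, if anything falls off the work surface, if the arm or the gripper's body presses on something with over 40 N, if the wrist force passes 120 N, or if a joint passes its speed limit or range.

### The arm

A 7-joint arm with a two-finger parallel gripper is mounted at the origin on the work surface. World frame = base frame: x ahead of the robot, y to its left, z up, the work surface at z = 0. Lengths are in m, angles in rad, forces in N, time in s.
With the tool pointing down it reaches from about 0.4 to 0.85 m from the base axis. Payload 6.9 kg.
Tool frame: the origin (TCP) lies midway between the tips of the shut fingers; the grasp point (between the pads) lies behind it (ctrl.pinch_z is the z of the grasp point in the tool frame, in m); z points along the fingers, y is the line along which they close (so a half turn about z gives the same grasp; the last joint's range is limited). The gripper opens to 85 mm and grips with 20 to 120 N. Pads are 22 mm wide; open, the fingers measure 114 mm over their backs; the gripper's body (76 mm by 85 mm) begins 54 mm behind the grasp point. The pads swing forward as they close: fully open they stand 13 mm farther back than shut.
Start: joints at [1.214, 0.507, -0.238, 1.5, 0.126, 1.149, -0.155], TCP at [0.279, -0.559, 0.231] pointing down, gripper open.
Joint ranges: [-3.08, 3.08], [-0.24, 2.05], [-1.43, 1.35], [0, 2.5], [-1.52, 4.66], [0.17, 1.96], [-2.89, 2.89]. Speed limits (rad/s): [2.39, 2.39, 3.14, 3.14, 3.14, 3.14, 3.14].

### API

Orientations are given as a unit quaternion [w, x, y, z].
In Python, from station import ctrl, get_state, vision, ticket, models gives the robot as it stands. Calls block until the motion is done:
- ctrl.movep(position, orientation): joint-space move of the TCP to a pose.
- ctrl.movel(position, frame=None, max_speed=0.15): straight line of the TCP; frame=None keeps the orientation; max_speed is the mean speed in m/s.
- ctrl.set_joints(angles): joint-space move.
- ctrl.ungrasp() and ctrl.close_gripper(force=None): open the fingers fully, or close them until they stop; force is the grip in N (None keeps the last).
- ctrl.pause(seconds).
- ctrl.ik(position, orientation): joint angles nearest the present ones, or None.
- get_state(): the state.
- vision.grab_frame(name): name is "scene" or "top"; returns (picture, depth): 480x640x3 uint8, blue, green, red; 480x640 float32, m along the optical axis (not along the pixel's ray), 0 where there is no reading.
- vision.camera_info(name): a dict with "mtx" (3x3 intrinsics, pixels), "R" (3x3) and "t" (3): a world point X has camera coordinates R X + t. Camera axes: x right, y down, z forward; pixel columns grow to the right and rows downward; lengths in m; the calibration is good to about 2 mm. A picture is of the moment at which its call begins. camera_info takes no time and is no camera call.
A pose or a line that the arm cannot do raises ctrl.Unreachable and nothing moves.
- ticket.close_job(): hands the job in; it is judged then, once.
Trained networks look in the newest picture that a camera, given by its name, has taken for a name from the list of things; names that differ only in an ending like _2 or _b are one class to them, and where a whole thing is asked for, a point or a joint stands for the part that bears it (a point fixed in the world has none). Each returns a list of dicts, best first, with "p" (0 to 1); they miss things now and then, are a little off and sometimes report something else, mostly with a low value. They report only what shows in the picture. A call takes as long as a camera call. They do not tell look-alikes from the thing itself.
- models.recognise(camera, target): "point" ([column, row] in pixels, amid what is visible of it).
- models.masks_of(camera, target): "mask" (480x640 bool, what is visible of it) and "point" ([column, row] in pixels, amid what is visible of it).
The state is a dict: "time": time; "qpos": joint angles; "qd": joint speeds; "tau": joint torques, N m; "tcp_pos": TCP position; "eef_rot": TCP orientation; "contact_force": force on the tool from outside, world axes, zero at the start; "wrist_torque": the same for the moment, N m; "width": finger opening in m; "gripper_force": force on a finger pad.
Only numpy, scipy, OpenCV 4.12 (cv2) and the standard library are available. Lean on these libraries where they do the work, as an engineer would, in place of code of your own. Each camera call takes 0.05 s, during which the arm holds its last target. There are 200 camera calls.

## Working session

There is one attempt and no reset: what is moved stays moved. The work goes in short steps, each a Python script; the robot and the scene stay as the last script left them, time stands still between calls to the robot, and variables do not carry over. Pictures are saved under pics/ and viewed, at most 10 in all, crops included, and the job is handed in when it is done.

```bash
mkdir -p pics; ls; python3 - <<'E'
from station import ctrl,get_state,vision,models
import cv2,numpy as np
s=get_state();print(s['time'],s['tcp_pos'],s['eef_rot'],s['width'],ctrl.pinch_z)
for n in ['scene','top']:
    im,d=vision.grab_frame(n);cv2.imwrite(f'pics/{n}0.png',im);np.save(f'pics/{n}0.npy',d)
    c=vision.camera_info(n);print(n,c['mtx'].tolist(),c['R'].tolist(),c['t'].tolist())
E
```

```text
pics
0.0 [ 0.27874681 -0.55882528  0.23043613] [-8.59825735e-04  9.73341599e-01  2.29358550e-01 -2.18989807e-04] 0.08529795234258884 -0.0187
scene [[437.6995194889068, 0.0, 319.9198941061762], [0.0, 437.6995194889068, 234.95521125434908], [0.0, 0.0, 1.0]] [[-0.5781520611928402, 0.815885281052161, -0.008449988219323256], [0.4616836482981235, 0.31858393589739575, -0.8278601842595515], [-0.6727469086012995, -0.48253029329831765, -0.5608708523509084]] [0.4112588001759528, -0.17220411478700584, 1.2765737470306757]
top [[508.54766162621536, 0.0, 313.5566118039104], [0.0, 508.54766162621536, 237.9648242779201], [0.0, 0.0, 1.0]] [[3.083088509255412e-05, -0.9999950671124682, 0.003140827946036241], [-0.9759818052300095, -0.0007143260362562508, -0.21785087926902036], [0.21785204821031148, -0.0030586743932632726, -0.9759770128448353]] [-0.08157324630969756, 0.6001219153522208, 1.152054622436658]
```

View pics/scene0.png

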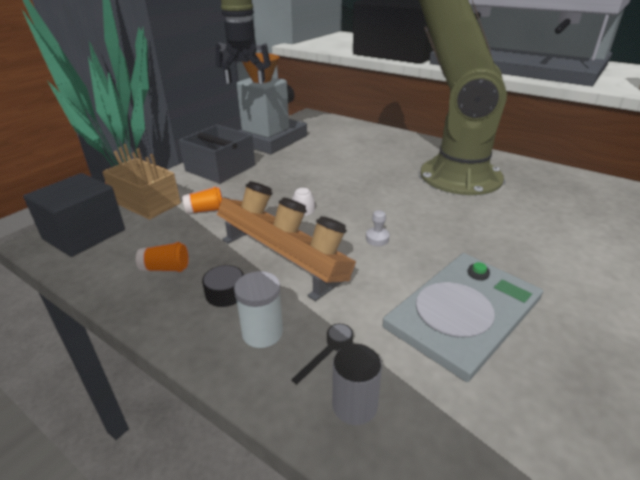

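View pics/top0.png

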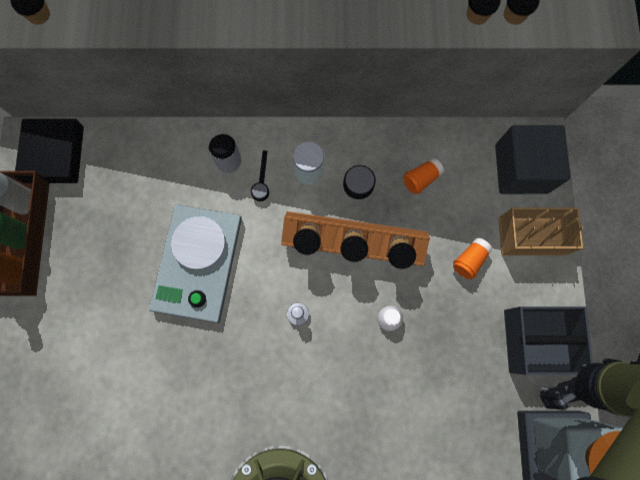

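```bash
cat > h.py <<'E'
from station import ctrl,get_state,vision,models,ticket
import cv2,numpy as np
def cam(n):
    c=vision.camera_info(n);return np.array(c['mtx']),np.array(c['R']),np.array(c['t'])
def unproj(n,d,mask):
    K,R,t=cam(n);v,u=np.nonzero(mask&(d>0));z=d[v,u]
    return (np.c_[(u-K[0,2])/K[0,0]*z,(v-K[1,2])/K[1,1]*z,z]-t)@R
def tri(p1,p2):  # scene, top pixels
    P=[cam(n)[0]@np.c_[cam(n)[1],cam(n)[2]] for n in ('scene','top')]
    X=cv2.triangulatePoints(P[0],P[1],np.array(p1,float).reshape(2,1),np.array(p2,float).reshape(2,1))
    return (X[:3]/X[3]).ravel()
def proj(n,X):
    K,R,t=cam(n);q=K@(R@np.asarray(X)+t);return q[:2]/q[2]
E
python3 - <<'E'
from h import *
np.set_printoptions(precision=4,suppress=True)
for n in ['top','scene']:
    im,d=vision.grab_frame(n);hsv=cv2.cvtColor(im,cv2.COLOR_BGR2HSV)
    for tg in ['cup_a','rack','scale','pan_centre','log_key_top','tamper','espresso_cup','lid_stack','scoop']:
        for i,r in enumerate(models.masks_of(n,tg)):
            m=np.array(r['mask']);P=unproj(n,d,m)
            if len(P)<5: continue
            print(n,tg,round(r['p'],2),np.round(r['point']),m.sum(),'med',np.median(P,0),'z95',np.percentile(P[:,2],95).round(3))
            if tg=='cup_a':
                l=m&(im.max(2)<60);Q=unproj(n,d,l)
                if len(Q)>30:
                    Q=Q[Q[:,2]>np.percentile(Q[:,2],5)]
                    print('   lid',len(Q),Q.mean(0),Q.max(0)-Q.min(0), 'normal',np.linalg.svd(Q-Q.mean(0))[2][2])
            if tg=='rack':
                b=cv2.minAreaRect(P[P[:,2]>.03][:,:2].astype(np.float32));print('   rect',b)
    g=(abs(hsv[...,0].astype(int)-65)<15)&(hsv[...,1]>180)&(hsv[...,2]>100)
    k,_,st,ce=cv2.connectedComponentsWithStats(g.astype(np.uint8))
    for s,c in zip(st[1:],ce[1:]):
        if s[4]>15: print(n,'green',s,c)
E
```

```text
top cup_a 0.93 [402. 253.] 722 med [ 0.5532 -0.28    0.1217] z95 0.135
   lid 535 [ 0.5483 -0.281   0.1245] [0.0525 0.0623 0.032 ] normal [-0.4452  0.0805  0.8918]
top cup_a 0.92 [471. 258.] 934 med [ 0.5538 -0.4633  0.0491] z95 0.06
top cup_a 0.76 [423. 174.] 783 med [ 0.7656 -0.3526  0.0498] z95 0.061
top cup_a 0.74 [308. 240.] 690 med [ 0.5843 -0.0663  0.1216] z95 0.135
   lid 532 [ 0.5807 -0.0653  0.124 ] [0.0529 0.062  0.0346] normal [-0.462   0.0448  0.8858]
top rack 0.84 [352. 227.] 3104 med [ 0.609  -0.1749  0.0762] z95 0.094
   rect ((0.603715181350708, -0.17812207341194153), (0.34350913763046265, 0.08694423735141754), 81.7447509765625)
top scale 0.91 [196. 261.] 7717 med [0.5439 0.2017 0.0335] z95 0.054
top scale 0.44 [399. 253.] 739 med [ 0.553  -0.2804  0.1213] z95 0.135
top scale 0.38 [297. 310.] 394 med [ 0.4223 -0.0441  0.0227] z95 0.076
top scale 0.17 [360. 182.] 853 med [ 0.7516 -0.1955  0.0419] z95 0.047
top pan_centre 0.73 [356. 224.] 3265 med [ 0.6082 -0.1788  0.0756] z95 0.094
top pan_centre 0.66 [200. 241.] 2243 med [0.5934 0.199  0.052 ] z95 0.056
top pan_centr
[... 1121 characters left out ...]
 [0.0273 0.3247 0.9454]
scene cup_a 0.56 [164. 259.] 1346 med [ 0.7809 -0.3426  0.0405] z95 0.058
scene cup_a 0.21 [293. 243.] 4262 med [ 0.6327 -0.1261  0.0713] z95 0.093
scene scale 0.75 [465. 312.] 11111 med [0.5999 0.2166 0.0335] z95 0.054
scene pan_centre 0.96 [454. 306.] 3264 med [0.6    0.2025 0.0529] z95 0.054
scene log_key_top 0.53 [479. 267.] 125 med [0.4653 0.1987 0.054 ] z95 0.056
scene tamper 0.97 [377. 231.] 553 med [ 0.4352 -0.0374  0.0234] z95 0.073
scene espresso_cup 0.81 [308. 196.] 295 med [ 0.4238 -0.2494  0.0443] z95 0.057
scene espresso_cup 0.29 [378. 230.] 581 med [ 0.4349 -0.0372  0.0235] z95 0.074
scene scoop 0.75 [328. 345.] 1083 med [0.755  0.0536 0.0138] z95 0.026
```

```bash
cat >> h.py <<'E'
from scipy.spatial.transform import Rotation as Ro
yaw=np.radians(-8.4)
rx=np.array([np.cos(yaw),np.sin(yaw),0]);ry=np.array([-np.sin(yaw),np.cos(yaw),0])
ax=-0.5*rx+np.array([0,0,.866]);ax/=np.linalg.norm(ax)
def quat(z,y):
    return np.roll(Ro.from_matrix(np.c_[np.cross(y,z),y,z]).as_quat(),1)
qt=quat(-ax,-ry); qd=quat(np.array([0,0,-1.]),-ry)
mid=(np.array([.5483,-.281,.1245])+np.array([.5807,-.0653,.124]))/2
foot={k:mid+ry*s*.11-.092*ax for k,s in (('R',-1),('M',0),('L',1))}
def force(): # averaged
    f=[]
    for _ in range(5): ctrl.pause(.05); f.append(get_state()['contact_force'])
    return np.mean(f,0)
def feel(k):
    g=foot[k]+.040*ax
    ctrl.movep(g+.085*ax,qt); ctrl.movel(g,qt,.12)
    f0=force(); ctrl.close_gripper(30); w=get_state()['width']
    ctrl.movel(g+.025*ax+[0,0,.002],qt,.08); f1=force(); s=get_state()
    print(k,'w',round(w,4),'dF',np.round(f1-f0,2),'f0',np.round(f0,2),'t',round(s['time'],2),flush=True)
    return (f1-f0)[2]
def putback(k):
    g=foot[k]+.040*ax
    ctrl.movel(g,qt,.06); ctrl.ungrasp(); ctrl.movel(g+.085*ax,qt,.15)
E
python3 - <<'E'
from h import *
np.set_printoptions(precision=4,suppress=True)
print(foot)
print('tri key',tri((480,268),(197,298)))
for n in ['top','scene']:
    im,d=vision.grab_frame(n)
    r=[r for r in models.masks_of(n,'pan_centre') if abs(unproj(n,d,np.array(r['mask'])).mean(0)[1]-.2)<.03][0]
    P=unproj(n,d,np.array(r['mask']));P=P[(P[:,2]>.046)&(P[:,2]<.06)&(P[:,0]>.5)]
    print(n,'pan',cv2.minEnclosingCircle(P[:,:2].astype(np.float32)),P.mean(0),np.median(P[:,2]))
    hsv=cv2.cvtColor(im,cv2.COLOR_BGR2HSV);h=hsv[...,0];g=(h>45)&(h<80)&(hsv[...,1]>150)&(hsv[...,2]>80)
    Q=unproj(n,d,g);
    k,_,st,ce=cv2.connectedComponentsWithStats(g.astype(np.uint8))
    for i in range(1,k):
        if st[i,4]>15: print(n,'green',st[i],ce[i],unproj(n,d,_==i).mean(0))
for k in 'RML':
    a=ctrl.ik(foot[k]+.04*ax,qt);b=ctrl.ik(foot[k]+.125*ax,qt);print(k,a,b)
print(ctrl.ik(np.array([.597,.2,.1]),qd))
dF=feel('R')
E
```

```text
{'R': array([ 0.5939, -0.2887,  0.0446]), 'M': array([ 0.61  , -0.1799,  0.0446]), 'L': array([ 0.6261, -0.0711,  0.0446])}
tri key [0.4579 0.1972 0.046 ]
top pan ((0.5942156314849854, 0.19956231117248535), 0.06514199823141098) [0.5935 0.1993 0.0521] 0.052080513711064695
top green [190 293  11  11  93] [195.2903 297.8602] [0.4581 0.1974 0.0536]Traceback (most recent call last):
  File "<stdin>", line 7, in <module>
IndexError: list index out of range
```

```bash
python3 - <<'E'
from h import *
np.set_printoptions(precision=4,suppress=True)
im,d=vision.grab_frame('scene');hsv=cv2.cvtColor(im,cv2.COLOR_BGR2HSV)
for sat in (100,150):
  h=hsv[...,0];g=((h>45)&(h<80)&(hsv[...,1]>sat)&(hsv[...,2]>70)).astype(np.uint8)
  k,l,st,ce=cv2.connectedComponentsWithStats(g)
  for i in range(1,k):
    if st[i,4]>15 and ce[i][0]>400: print('green',st[i],ce[i],unproj('scene',d,l==i).mean(0),'tri',tri(ce[i],(195.3,297.9)))
# pan ellipse in the scene: pixels whose 3-D height is the pan's
K,R,t=cam('scene');v,u=np.mgrid[:480,:640]
X=((np.dstack([(u-K[0,2])/K[0,0]*d,(v-K[1,2])/K[1,1]*d,d])-t)@R)
m=((abs(X[...,2]-.053)<.008)&(np.hypot(X[...,0]-.597,X[...,1]-.2)<.08)).astype(np.uint8)
k,l,st,ce=cv2.connectedComponentsWithStats(m);i=1+np.argmax(st[1:,4])
P=X[l==i];print('scene pan',cv2.minEnclosingCircle(P[:,:2].astype(np.float32)),P.mean(0));
print('proj of pan est',proj('scene',[.5942,.1995,.052]),'centroid',ce[i])
print('proj lids',[proj('scene',foot[k]+.092*ax).round(1) for k in 'RML'])
for k in 'RML':
    a=ctrl.ik(foot[k]+.04*ax,qt);b=ctrl.ik(foot[k]+.125*ax,qt);print(k,a,b)
print(ctrl.ik(np.array([.597,.2,.1]),qd),get_state()['time'])
c=cv2.resize(im[160:340,180:560],None,fx=2,fy=2)
for q in [proj('scene',foot[k]+.092*ax) for k in 'RML']+[proj('scene',[.5942,.1995,.052]),proj('scene',[.4581,.1974,.0536])]:
    cv2.drawMarker(c,tuple(int(x) for x in (q-[180,160])*2),(255,0,255),0,10)
cv2.imwrite('pics/crop1.png',c)
E
```

```text
green [473 263  14  11 114] [479.4386 267.7982] [0.4647 0.2001 0.0522] tri [0.4586 0.1989 0.0476]
scene pan ((0.5947587490081787, 0.19962415099143982), 0.06656195223331451) [0.5992 0.2019 0.0528]
proj of pan est [453.9276 306.393 ] centroid [454.4454 308.7912]
proj lids [array([258.4, 184.8]), array([292.3, 201.5]), array([331.3, 220.7])]
R [ 1.2508  0.8699 -1.2258  2.1225  1.6267  0.6553 -2.706 ] [ 0.5937  0.388  -0.0392  2.1508 -1.0177  0.2213 -0.1964]
M [ 0.5952  0.5549 -0.4344  2.2146  2.1957  0.1941  2.6832] [ 0.0474  0.3645  0.3547  2.2427 -1.4273  0.2265 -0.0059]
L [ 0.2084  0.5274 -0.2389  2.2377  2.2276  0.223   2.4064] [-0.4117  0.3907  0.6043  2.2664 -1.5005  0.1939 -0.1736]
[-0.137   0.6522 -0.3758  1.6531  0.2903  0.8918 -2.3436] 1.35
```

View pics/crop1.png

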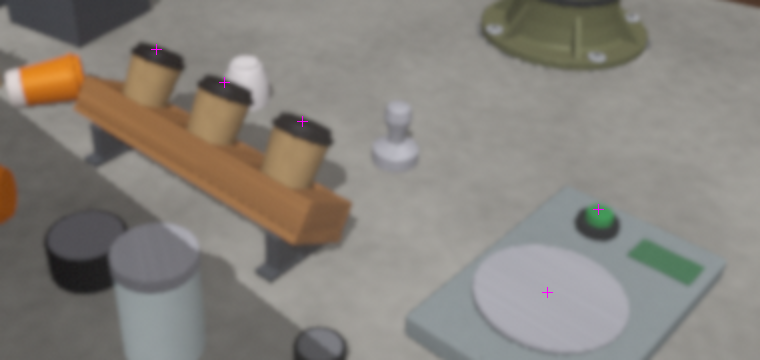

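```bash
cat >> h.py <<'E'
U=np.array([0,0,1.])
def setT(deg,sg):
    tz=-np.cos(np.radians(deg))*U+np.sin(np.radians(deg))*rx
    return tz,quat(tz,sg*ry)
E
python3 - <<'E'
from h import *
np.set_printoptions(precision=2,suppress=True)
for sg in (-1,1):
  for deg in (5,15):
    tz,q=setT(deg,sg);tz2,q2=setT(deg-30,sg)
    for k in 'RML':
        G=foot[k]+.062*ax+.022*tz
        print(sg,deg,k,*[ctrl.ik(p,q) for p in (G,G+.08*ax)])
    P=np.array([.5942,.1995,.052+.062])+.022*tz2
    print('   place',ctrl.ik(P,q2),ctrl.ik(P+.1*U,q2))
E
```

```text
-1 5 R [ 0.51  0.63 -0.11  1.75  0.07  0.68 -1.34] [ 0.56  0.5  -0.14  1.78  0.06  0.78 -1.32]
-1 5 M [ 0.34  0.6  -0.13  1.83  0.11  0.64 -1.57] [ 0.39  0.46 -0.18  1.86  0.11  0.75 -1.56]
-1 5 L [ 0.16  0.59 -0.14  1.84  0.15  0.63 -1.79] [ 0.22  0.45 -0.23  1.87  0.17  0.74 -1.82]
   place [-0.1   0.87 -0.35  1.29  0.05  1.4  -2.12] [-0.08  0.79 -0.41  1.18  0.05  1.59 -2.16]
-1 15 R [ 0.56  0.58 -0.13  1.91 -0.02  0.41 -1.25] [ 0.62  0.44 -0.18  1.93 -0.02  0.53 -1.23]
-1 15 M [ 0.34  0.55 -0.1   1.99  0.06  0.35 -1.51] [ 0.41  0.4  -0.17  2.01  0.08  0.48 -1.53]
-1 15 L [ 0.08  0.54 -0.04  2.01  0.13  0.34 -1.78] [ 0.18  0.39 -0.18  2.03  0.22  0.48 -1.87]
   place [-0.1   0.78 -0.39  1.44  0.14  1.19 -2.2 ] [-0.06  0.7  -0.48  1.33  0.15  1.4  -2.23]
1 5 R [ 0.91  0.74 -0.8   1.75  0.68  0.85  1.24] [ 1.    0.61 -0.86  1.78  0.57  0.92  1.33]
1 5 M [ 0.75  0.71 -0.8   1.82  0.71  0.82  1.02] [ 0.82  0.58 -0.87  1.85  0.58  0.89  1.12]
1 5 L [ 0.58  0.71 -0.84  1.84  0.75  0.84  0.79] [ 0.64  0.58 -0.9   1.87  0.62  0.9   0.87]
   place [ 0.17  1.04 -1.04  1.28  0.51  1.54  0.62] [ 0.17  0.95 -1.1   1.17  0.47  1.71  0.62]
1 15 R [ 0.95  0.68 -0.76  1.9   0.78  0.57  1.16] [ 1.06  0.55 -0.85  1.93  0.61  0.65  1.31]
1 15 M [ 0.75  0.64 -0.73  1.98  0.86  0.54  0.87] [ 0.85  0.5  -0.84  2.    0.67  0.62  1.04]
1 15 L [ 0.54  0.63 -0.74  2.    0.94  0.57  0.59] [ 0.65  0.5  -0.87  2.02  0.77  0.66  0.72]
   place [ 0.18  0.94 -1.02  1.44  0.59  1.35  0.56] [ 0.21  0.88 -1.14  1.32  0.56  1.55  0.55]
```

```bash
cat >> h.py <<'E'
tz,qt=setT(8,-1); tzp,qp=setT(-22,-1)
def G(k): return foot[k]+.062*ax+.022*tz
def feel(k):
    g=G(k); ctrl.movep(g+.085*ax,qt); ctrl.movel(g,qt,.12)
    f0=force(); ctrl.close_gripper(30); s=get_state(); w=s['width']
    ctrl.movel(g+.025*ax+[0,0,.002],qt,.08); f1=force(); s=get_state()
    print(k,'w',round(w,4),round(s['width'],4),'dF',np.round(f1-f0,2),'f0',np.round(f0,2),'t',round(s['time'],2),flush=True)
    return (f1-f0)[2]
def putback(k):
    g=G(k); ctrl.movel(g,qt,.06); ctrl.ungrasp(); ctrl.movel(g+.085*ax,qt,.15)
E
python3 - <<'E'
from h import *
feel('R')
im,_=vision.grab_frame('scene');cv2.imwrite('pics/liftR.png',cv2.resize(im[120:320,160:420],None,fx=2.5,fy=2.5))
E
```

```text
R w 0.0583 0.0587 dF [-0.1  -0.36 -0.6 ] f0 [ 0.18  0.31 -0.08] t 4.97
```

View pics/liftR.png

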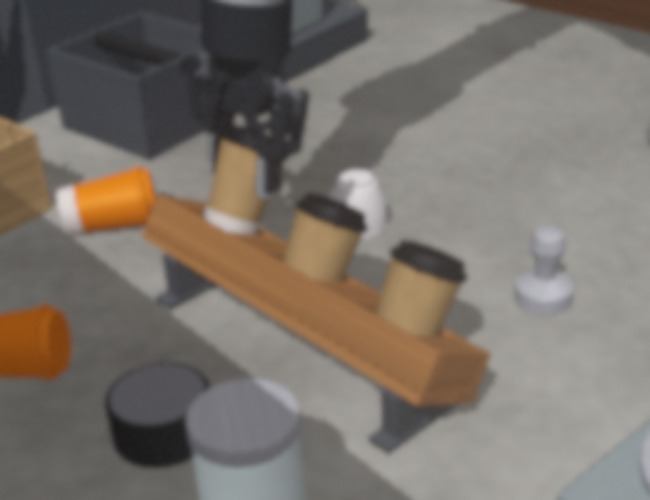

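The right cup is clear of its pocket (about (235,190) in the crop) and gives only 0.6 N, so it is light. I'll put it back and feel the next one.

```bash
python3 - <<'E'
from h import *
putback('R')
k='M'
if feel('M')>-1.8:
    putback('M');k='L';feel('L')
im,_=vision.grab_frame('scene');cv2.imwrite('pics/lift2.png',cv2.resize(im[120:320,160:420],None,fx=2.5,fy=2.5))
E
```

```text
M w 0.0585 0.0585 dF [ 0.13 -0.04 -4.4 ] f0 [-0.25 -0.23  0.22] t 9.46
```

View pics/lift2.png

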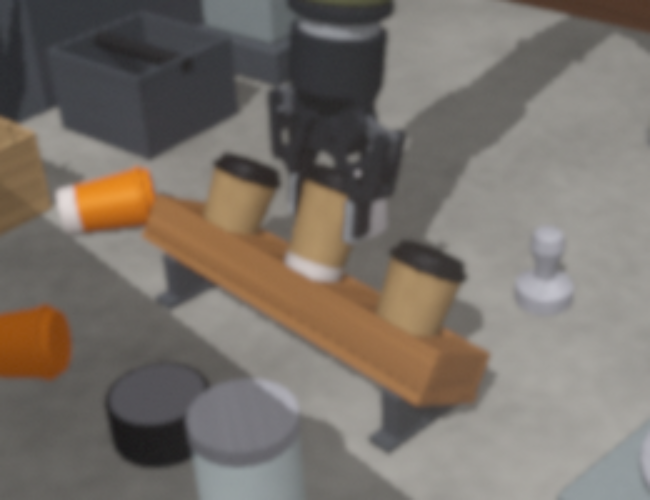

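Middle cup: 4.4 N, so it is the coin cup, and the right cup is back in its pocket. Next I'll grip harder, lift it clear and carry it over the pan.

```bash
cat >> h.py <<'E'
pan=np.array([.5942,.1995,.052])
def place(h): return pan+(h+.062)*U+.022*tzp   # TCP for cup foot h above the unloaded pan
E
python3 - <<'E'
from h import *
np.set_printoptions(precision=4,suppress=True)
ctrl.close_gripper(70)
ctrl.movel(G('M')+.09*ax,qt,.12); ctrl.movel(G('M')+.09*ax+.1*U,qt,.15)
ctrl.movep(place(.12),qp); ctrl.movel(place(.04),qp,.12); ctrl.pause(.3)
s=get_state();print(s['time'],s['width'],force(),s['tcp_pos'],place(.04))
for n in ('scene','top'):
    im,d=vision.grab_frame(n)
    h=cv2.cvtColor(im,cv2.COLOR_BGR2HSV); K,R,t=cam(n);v,u=np.mgrid[:480,:640]
    X=((np.dstack([(u-K[0,2])/K[0,0]*d,(v-K[1,2])/K[1,1]*d,d])-t)@R)
    near=(np.hypot(X[...,0]-.594,X[...,1]-.2)<.06)&(X[...,2]>.075)&(X[...,2]<.2)
    br=near&(h[...,0]<25)&(h[...,1]>70); wh=near&(h[...,1]<60)&(im.min(2)>130)
    print(n,'brown',br.sum(),X[br].mean(0) if br.any() else '', 'white',wh.sum(), X[wh].mean(0) if wh.any() else '')
    if n=='scene': cv2.imwrite('pics/carry.png',cv2.resize(im[130:390,300:600],None,fx=2.2,fy=2.2))
E
```

```text
13.7333 0.05769100261547597 [-0.3813  0.0036 -3.4639] [0.5863 0.2008 0.1341] [0.586  0.2007 0.1336]
scene brown 851 [0.6126 0.203  0.1431] white 190 [0.6098 0.2061 0.1025]
top brown 0  white 0
```

View pics/carry.png

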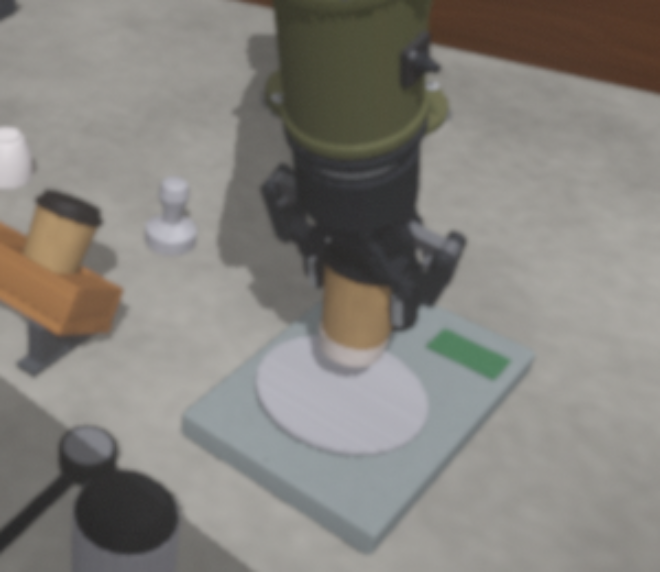

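```bash
cat >> h.py <<'E'
from scipy.optimize import least_squares
def cone(z0,zlo,zhi,c=(.594,.2)):
    im,d=vision.grab_frame('scene');K,R,t=cam('scene');v,u=np.mgrid[:480,:640]
    X=((np.dstack([(u-K[0,2])/K[0,0]*d,(v-K[1,2])/K[1,1]*d,d])-t)@R)
    h=cv2.cvtColor(im,cv2.COLOR_BGR2HSV)
    m=(np.hypot(X[...,0]-c[0],X[...,1]-c[1])<.05)&(X[...,2]>zlo)&(X[...,2]<zhi)
    m&=((h[...,0]<25)&(h[...,1]>70))|(im.min(2)>130)
    m=cv2.erode(m.astype(np.uint8),np.ones((3,3)))>0
    P=X[m]
    def res(p):
        w=P-[p[0],p[1],z0]; a=np.array([p[2],p[3],1.]);a/=np.linalg.norm(a)
        s=w@a; return np.linalg.norm(w-s[:,None]*a,axis=1)-(.023+.007*np.clip(s,0,.078)/.078)
    r=least_squares(res,[c[0],c[1],0,0],loss='soft_l1',f_scale=.002)
    white=m&(h[...,1]<60); 
    return r.x,np.sqrt(np.mean(res(r.x)**2)),len(P),np.percentile(X[...,2][white],3) if white.any() else None
E
python3 - <<'E'
from h import *
np.set_printoptions(precision=4,suppress=True)
for _ in range(3): print(*cone(.09,.08,.165))
E
```

```text
[ 0.5906  0.1989 -0.032  -0.0127] 0.0007982601802495849 717 0.09787975470591906
[ 0.5906  0.1988 -0.0293 -0.0107] 0.0008616772715994357 691 0.09752197321679795
[ 0.5906  0.1988 -0.0325 -0.0098] 0.0008649994019594068 710 0.0969280027751393
```

```bash
sed -i 's/setT(-22,-1)/setT(-23.8,-1)/; s/^pan=.*/pan=np.array([.5942+.003,.1995,.052])/' h.py; python3 - <<'E'
from h import *
np.set_printoptions(precision=3,suppress=True)
ctrl.movel(place(.012),qp,.06); ctrl.pause(.2)
f=force();print(f,cone(.064,.06,.135))
h=.008
while h>-.011:
    ctrl.movel(place(h),qp,.03); f=np.mean([ (ctrl.pause(.05),get_state()['contact_force'])[1] for _ in range(3)],0)
    print(round(h,4),f,round(get_state()['time'],2))
    if f[2]>-.7: break
    h-=.002
E
```

```text
[-0.067  0.214 -3.568] (array([ 0.592,  0.199, -0.003, -0.018]), np.float64(0.0008325729978906669), 596, np.float64(0.06933959915316182))
0.008 [ 0.011  0.025 -3.85 ] 15.78
0.006 [-0.424  0.187 -3.504] 16.18
0.004 [-0.108 -0.62  -3.704] 16.58
0.002 [-0.579 -0.288 -3.343] 16.98
0.0 [ 0.186 -0.826 -3.542] 17.38
-0.002 [-0.082 -0.133 -2.534] 17.78
-0.004 [-0.     0.45  -1.431] 18.18
-0.006 [-0.071  0.51  -0.456] 18.58
```

```bash
python3 - <<'E'
from h import *
np.set_printoptions(precision=4,suppress=True)
ctrl.movel(place(-.0065),qp,.03); ctrl.ungrasp(); ctrl.pause(.3)
ctrl.movel(place(.09),qp,.12); ctrl.pause(.2)
print(cone(.046,.056,.12))
ctrl.close_gripper(30)
key=np.array([.4592,.1982,.10]); ctrl.movep(key+.05*U,qd); ctrl.movel(key,qd,.12)
print(get_state()['time'],get_state()['tcp_pos'])
im,d=vision.grab_frame('scene');print(cone(.046,.056,.12))
cv2.imwrite('pics/key.png',cv2.resize(im[120:390,200:600],None,fx=2,fy=2))
E
```

```text
(array([ 0.5922,  0.1991, -0.0061,  0.0032]), np.float64(0.0007540868327488753), 572, np.float64(0.058616964206590946))
22.8 [0.46   0.1983 0.0998]
(array([ 0.5917,  0.1993,  0.0012, -0.    ]), np.float64(0.000826963437392993), 540, np.float64(0.05898339978497363))
```

View pics/key.png

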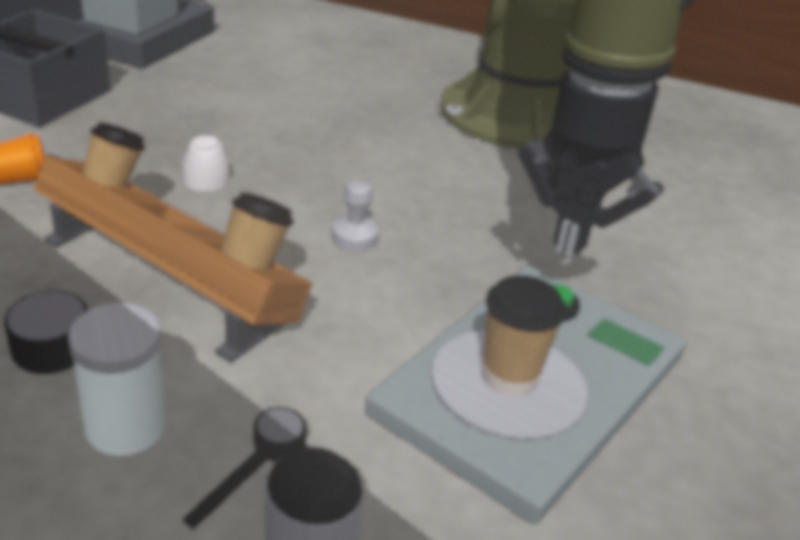

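The cup stands upright on the pan, centre to within 3 mm, and both light cups are in their pockets. The closed fingers (566,240 in the crop) are above the green key (565,293), so I'll press.

```bash
python3 - <<'E'
from h import *
np.set_printoptions(precision=2,suppress=True)
p=np.array([.4592,.1982,.058]); ctrl.movel(p,qd,.1); ctrl.pause(.1); f0=force()
z=.056
while z>.036:
    ctrl.movel([p[0],p[1],z],qd,.03); ctrl.pause(.1); s=get_state(); f=s['contact_force']-f0
    print(round(z,4),s['tcp_pos'][2].round(4),f,round(s['time'],2))
    if f[2]>9: break
    z-=.0015
ctrl.pause(.3); print(get_state()['contact_force']-f0)
ctrl.movel([p[0],p[1],.12],qd,.1); ctrl.movel([p[0]-.03,p[1]-.06,.22],qd,.15);ctrl.pause(.3)
print(cone(.046,.056,.12),force()-f0)
im,d=vision.grab_frame('top');cv2.imwrite('pics/end.png',im)
E
```

```text
0.056 0.0559 [ 0.35 -0.27  0.14] 24.17
0.0545 0.0545 [-0.09  0.25 -0.13] 24.52
0.053 0.0531 [-0.03 -0.41  0.23] 24.87
0.0515 0.0516 [1.24 0.22 1.98] 25.22
0.05 0.05 [0.19 0.12 1.81] 25.57
0.0485 0.0485 [-0.12  0.31  2.59] 25.92
0.047 0.0479 [-2.27 -0.59 13.5 ] 26.27
[-2.23 -1.34 14.37]
(array([0.59, 0.2 , 0.  , 0.  ]), np.float64(0.0007819025731795467), 572, np.float64(0.05852027902624936)) [ 0.27 -0.26 -0.11]
```

View pics/end.png

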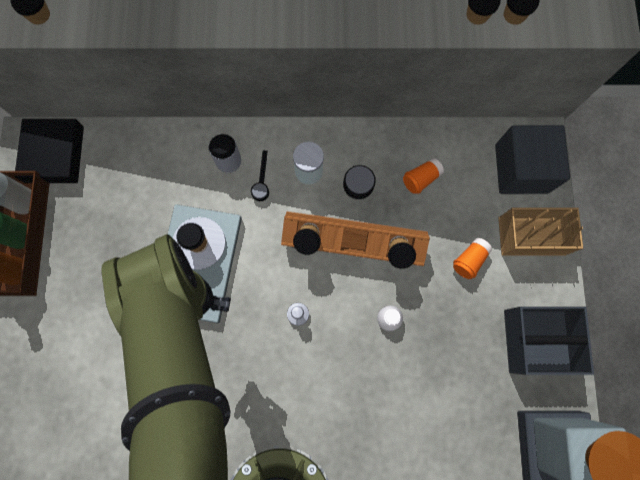

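The key stopped hard after about 4.5–5 mm, which could be the housing rather than the key's own stop. I'll press once more with the tool tilted so only the fingertip edge lands on the key.

```bash
python3 - <<'E'
from h import *
np.set_printoptions(precision=2,suppress=True)
tk,qk=setT(20,-1)
c=np.array([.4592,.1982,0])+.0103*rx+.0038*U
ctrl.movep(c+.10*U,qk); ctrl.movel(c+.058*U,qk,.1); ctrl.pause(.2); f0=force()
z=.055
while z>.040:
    ctrl.movel(c+z*U,qk,.03); ctrl.pause(.12); s=get_state(); f=s['contact_force']-f0
    print(round(z,4),(s['tcp_pos']-c)[2].round(4),f,round(s['time'],2))
    if f[2]>9: break
    z-=.001
ctrl.pause(.3)
ctrl.movel(c+.12*U,qk,.1); ctrl.movel(c+np.array([-.03,-.06,.2]),qk,.15);ctrl.pause(.3)
print(cone(.046,.056,.12),force()-f0,get_state()['time'])
im,d=vision.grab_frame('scene');cv2.imwrite('pics/end2.png',cv2.resize(im[120:390,200:600],None,fx=2,fy=2))
E
```

```text
Traceback (most recent call last):
station.Unreachable: the arm cannot follow that straight line within its joint ranges
```

```bash
python3 - <<'E'
from h import *
np.set_printoptions(precision=2,suppress=True)
tk,qk=setT(-15,-1)
c=np.array([.4592,.1982,0])-.0106*rx+.0028*U
ctrl.movel(c+.14*U,qk,.1); ctrl.movel(c+.058*U,qk,.1); ctrl.pause(.2); f0=force()
z=.055
while z>.040:
    ctrl.movel(c+z*U,qk,.03); ctrl.pause(.12); s=get_state(); f=s['contact_force']-f0
    print(round(z,4),(s['tcp_pos']-c)[2].round(4),f,round(s['time'],2))
    if f[2]>9: break
    z-=.001
ctrl.pause(.3)
ctrl.movel(c+.12*U,qk,.1); ctrl.movel(c+np.array([-.03,-.06,.2]),qk,.15);ctrl.pause(.3)
print(cone(.046,.056,.12),force()-f0,get_state()['time'])
im,d=vision.grab_frame('scene');cv2.imwrite('pics/end2.png',cv2.resize(im[120:390,200:600],None,fx=2,fy=2))
E
```

```text
0.055 0.0549 [ 0.37  0.07 -0.54] 33.2
0.054 0.054 [ 0.65  0.59 -0.01] 33.57
0.053 0.0531 [0.16 0.16 1.44] 33.93
0.052 0.052 [ 1.38 -0.67  2.07] 34.3
0.051 0.051 [0.23 0.97 2.25] 34.67
0.05 0.05 [0.88 0.78 2.57] 35.03
0.049 0.049 [1.03 0.66 3.49] 35.4
0.048 0.048 [1.73 0.57 3.19] 35.77
0.047 0.0471 [0.5  0.36 5.31] 36.13
0.046 0.0468 [ 0.28 -0.93 11.65] 36.5
(array([ 0.59,  0.2 , -0.  , -0.  ]), np.float64(0.0008274240913421345), 529, np.float64(0.05896089471575315)) [-0.21 -0.33  0.37] 39.1417
```

View pics/end2.png

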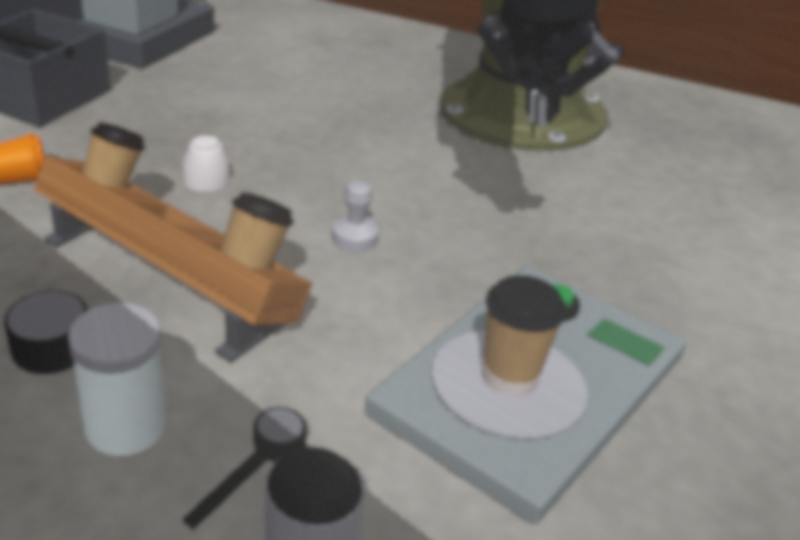

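This press travelled about 6 mm, rising smoothly to roughly 4 N before the hard stop, so the key went fully down. It is up again, the cup stands on the pan and the light cups are in place.

```bash
python3 -c "
from h import *
print(ticket.close_job())"
```

```text
the job is handed in; nothing more can be done
None
```

The job is handed in at about 39 s: the coin cup from the middle pocket (about 4.4 N when lifted) stands upright within about 3 mm of the pan's centre, the green key was pressed fully and is up again, and the two light cups and the bystanders look undisturbed in the last pictures.

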